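# Tap jammed pins out of a parts bottle

### The arm

A 6-joint arm with a two-finger parallel gripper is mounted at the origin on the work surface. World frame = base frame: x ahead of the robot, y to its left, z up, the work surface at z = 0. Lengths are in m, angles in rad, forces in N, time in s.
With the tool pointing down it reaches from about 0.3 to 0.775 m from the base axis. Payload 14.6 kg.
Tool frame: the origin (TCP) lies at the very end of the fingers, on their centre line; the grasp point (between the pads) lies 19 mm behind it; x points along the fingers, y is the direction in which the jaws open and shut, and the axes are right-handed (so a half turn about x gives the same grasp; the last joint's range is limited). The gripper opens to 94 mm and grips with 3 to 60 N. Pads are 16 mm wide; open, the fingers measure 119 mm over their backs; the gripper's body (75 mm by 177 mm) begins 78 mm behind the grasp point.
Start: joints at [1.274, 0.3, 1.521, -0, 1.321, -0.067], TCP at [0.125, 0.536, 0.205] pointing down, gripper open.
Joint ranges: [-3.03, 3.03], [-0.79, 2.21], [0.23, 2.52], [-1.04, 4.18], [0, 3.07], [-2.55, 2.55]. Speed limits (rad/s): [2.22, 2.22, 2.57, 3.14, 3.14, 3.14].

### API

Orientations are given as [roll, pitch, yaw] about the fixed x, y, z axes, in that order (R = Rz(yaw) Ry(pitch) Rx(roll)).
In Python, from station import ctrl, viewer, hand_in gives the robot as it stands. The module is installed in compiled form; this text tells all that it offers.
- The arm moves only by the tool play_rows, never from a script. Its argument "deltas" is a list that holds one entry, the list of rows, each a list of 7 numbers: the shift along the tool's x, y, z in mm, then the turn, a rotation vector about the tool's x, y, z in rad, then the finger opening in mm, from 0 to 94. In form: [[[dx, dy, dz, ax, ay, az, gripper], ...]]. A call has 1 to 10 rows; each row shifts and turns the commanded pose from where the row before left it, along the tool's axes as they then stand; what a row does not reach is not made up. A row lasts 1/10 s, in which the tool goes at most 50 mm and 8.59 degrees, less where a joint would pass 70% of its speed; a pose out of reach is approached as far as the arm can. A call with a gripper value outside its range is refused whole. The fingers move at their own pace and stop on an object; "grip_force" is the grip in N (left out, the last holds). Time passes only in rows, so rows that do not move let the fingers close. It gives the time, the measured TCP pose, the force and the opening at its end, in the units of the state.
- ctrl.get_obs(): the state, without advancing time (a new reading comes with each control period).
- viewer.camera(name): name is "scene" or "side" or "wrist"; returns a dict with "img" (420x560x3 uint8, red, green, blue), "fx", "fy", "cx", "cy" (pixels), "distortion" ([k1, k2, p1, p2, k3] as OpenCV has them; the pictures are not rectified), "rvec" (rotation vector, rad) and "tvec" (3), from world to camera coordinates, as OpenCV has them. Camera axes: x right, y down, z forward; pixel columns grow to the right and rows downward; lengths in m; the calibration is good to about 2 mm. A picture is of the moment at which its call begins. There is no depth.
- hand_in(): hands the job in, once; it reports no verdict.
The state is a dict: "time_s": time; "qpos": joint angles; "joint_vel": joint speeds; "tau": joint torques, N m; "ee_pos": TCP position; "eef_rot": TCP orientation; "force": force on the tool from outside, world axes, zero at the start; "moment": the same for the moment, N m; "grip_width": finger opening in m.
Only numpy, scipy, OpenCV 4.12 (cv2) and the standard library are available. Lean on these libraries where they do the work, as an engineer would, in place of code of your own. Each camera call takes 0.05 s, during which the arm holds its last target.

### The job

Two steel parts, a shouldered pin jammed in the neck and a roller behind it, are stuck in the clear parts bottle. Swing the catch tray in by its handle until it is centred in front of the vice's anvil edge, then tip the bottle mouth-down and tap its rim on that edge until both parts drop out into the tray; do not touch the parts with the gripper. Finally lay the empty bottle flat again on its rubber pad, with the tray still in place, and leave the things lying around undisturbed.

Things in the scene. Friction and masses are not known exactly. Their poses are not given: they have to be found in the camera images.
- edge (a point): Middle of the near top edge of the vice's anvil, a flat steel block 110 mm wide (along y), 75 mm deep (away along +x), its top 90 mm above the bench. The vice is bolted down. Axes: +x into the vice, across the anvil's top; -x points out over the catch tray; +y along the edge; +z up. The vice's jaws begin 75 mm beyond the edge and stand at most 13 mm above the anvil.
- pivot (a point): Upright pivot axis of the tray's swing arm, fixed to the vice: 165 mm to the -y side of the edge point and 10 mm in front of it (vice axes); post top 50 mm above the bench.
- tray (a joint): Angle of the swing arm about the pivot (rad): 0 = tray centred in front of and below the anvil edge (its centre 65 mm out from the edge), positive = swung out, anticlockwise seen from above. Friction-held (about 0.35 N m, some 4 N at the handle): it stays wherever it is let go. No stop at 0; range -0.4 to 1.7.
- handle (a point): Upright round steel handle post on the swing arm, 14 mm across, 85 mm from the pivot, top 91 mm above the bench; this point is on its axis 70 mm above the bench. From here to the tray's wall 29 mm.
- tray_floor (a point): Centre of the inner floor of the catch tray, an open square steel tray 120 mm outside, 112 mm inside, inner floor 16 mm and wall top 46 mm above the bench, 174 mm from the pivot. +x points away from the pivot, +z up.
- bottle_mid (a point): Centre (half-way up) of the clear square parts bottle, 120 mm long along x, black base at +x, open mouth at -x. Body 38 x 38 mm, from x = -30 to +60 mm; neck 32 x 32 mm, from x = -60 to -30 mm; bore 23 mm square, narrowing sideways to 17 mm inside the neck. +z is up as it lies on its pad. 0.16 kg empty, centre of mass about 5 mm on the +x side. Lying on the pad this point is 25 mm above the bench.
- mouth (a point): Centre of the bottle's mouth at the end of the neck, 60 mm from bottle_mid along the bottle's -x; same axes as bottle_mid. The rim is 32 mm square outside. With the mouth 45 degrees down, a rim tap at 0.1 m/s shifts the pin some 1 to 2 mm; a sharp one (0.2 m/s mean over 40 mm) mostly frees it in one or two taps. A violent stop in mid-air could fling it out too early.
- pad_top (a point): Centre of the top of the black rubber pad on which the bottle lies: 200 mm (x) by 120 mm (y), 6 mm thick, fixed.
- pin_mid (a point): Middle of the shouldered steel pin, 40 mm long, 80 g: head 20 mm across, 10 mm long, at its -x end; shank 15 mm across. Jammed head first in the neck: two springy rubber grips 18 mm inside the mouth pinch the head. Holds when carried smoothly, even mouth-down; once shifted 4 mm towards the mouth it is free and slides out by itself if the bottle slopes 30 degrees or more.
- roller_mid (a point): Middle of the plain steel roller, 14 mm across and 34 mm long, 40 g, loose in the bottle behind the pin.
- spraycan: Bystander: grey spray can with red cap, 64 mm across, 193 mm tall. Origin at the centre of its foot.
- deepsocket: Bystander: steel socket, 32 mm across, 65 mm tall, standing. Origin at the centre of its foot.
- wrench: Bystander: steel wrench about 150 mm long lying flat. Origin under its middle, x along it.
Not all that is in view belongs to the job. There is more than one size of the part that bears bottle_mid; the job needs the smallest.

How it is judged:
On the way, in this order (a step that is already met when the one before it is completed fails the run):
1. the catch tray is centred in front of the anvil edge (arm angle within 0.13 rad) with both parts still in the bottle (value of joint tray between -0.13 and 0.13 rad and distance between pin_mid and bottle_mid below 0.06 m), for 0.3 s.
2. the bottle, tipped mouth-down by 25 degrees or more, is tapped on the vice (over 3 N) with the pin still in it (angle between bottle_mid's own x axis and vertical below 1.13 rad and contact force between bottle and vice above 3 N and distance between pin_mid and bottle_mid below 0.06 m).
3. pin and roller lie in the catch tray (horizontal distance between each of pin_mid, roller_mid and tray_floor below 0.075 m and height (world z) of each of pin_mid, roller_mid below 0.046 m), for 0.1 s.
At the end, for the whole second after the job is handed in: Pin and roller both lie inside the catch tray (at most 30 mm above its floor); the tray arm is within 0.15 rad of centred; the bottle lies flat (within 7 degrees) and at rest on its rubber pad, its middle within 80 mm along and 55 mm across of the pad's centre (x of pin_mid in the frame of tray_floor between -0.056 and 0.056 m and y of pin_mid in the frame of tray_floor between -0.056 and 0.056 m and z of pin_mid in the frame of tray_floor between 0 and 0.03 m and x of roller_mid in the frame of tray_floor between -0.056 and 0.056 m and y of roller_mid in the frame of tray_floor between -0.056 and 0.056 m and z of roller_mid in the frame of tray_floor between 0 and 0.03 m and value of joint tray between -0.15 and 0.15 rad and x of bottle_mid in the frame of pad_top between -0.08 and 0.08 m and y of bottle_mid in the frame of pad_top between -0.055 and 0.055 m and z of bottle_mid in the frame of pad_top between 0.014 and 0.024 m and angle between bottle_mid's own x axis and vertical between 1.45 and 1.69 rad and linear speed of bottle below 0.02 m/s); the robot touches nothing.
It fails at once if the gripper touches the pin or the roller (contact force between any of pin, roller and the fingers above 0.5 N).
It fails at once if a bystander (spray can, socket, wrench) is moved by more than 40 mm (distance of any of spraycan, deepsocket, wrench from where it was at the start of the episode above 0.04 m).
It also fails if it takes over 64 s, if anything falls off the work surface, if the arm or the gripper's body presses on something with over 40 N, if the wrist force passes 120 N, or if a joint passes its speed limit or range.

## Working session

There is one attempt and no reset: what is moved stays moved. The work goes in short steps, Python scripts to look and compute and a tool call to move; the robot and the scene stay as the last step left them, time stands still between calls to the robot, and variables do not carry over. Pictures are saved under pics/ and viewed, and the job is handed in when it is done.

Besides the shell and the picture viewer there is one more tool, called after "Request:" as a command line: name --argument value ..., lists and objects as JSON in quotes. play_rows: Moves the arm, as the interface text tells. Its arguments: {"type":"object","properties":{"deltas":{"type":"array","items":{"type":"array","items":{"type":"array","items":{"type":"number"}}}},"grip_force":{"type":"number"}},"required":["deltas"]}

```bash
mkdir -p pics; cat > h.py <<'E'
import numpy as np, cv2
from station import ctrl, viewer, hand_in
def snap(name,fn):
    c=viewer.camera(name); cv2.imwrite('pics/'+fn,c['img'][:,:,::-1])
    import pickle; pickle.dump(c,open('pics/'+fn+'.pkl','wb')); return c
def load(fn):
    import pickle; return pickle.load(open('pics/'+fn+'.pkl','rb'))
def ray(c,u,v):
    K=np.array([[c['fx'],0,c['cx']],[0,c['fy'],c['cy']],[0,0,1.]])
    p=cv2.undistortPoints(np.array([[[u,v]]],float),K,np.array(c['distortion'],float))[0,0]
    R=cv2.Rodrigues(np.array(c['rvec'],float))[0]; t=np.array(c['tvec'],float).ravel()
    return -R.T@t, R.T@np.array([p[0],p[1],1.])
def atz(c,u,v,z):
    o,d=ray(c,u,v); return o+d*(z-o[2])/d[2]
def proj(c,P):
    K=np.array([[c['fx'],0,c['cx']],[0,c['fy'],c['cy']],[0,0,1.]])
    return cv2.projectPoints(np.array(P,float).reshape(-1,3),np.array(c['rvec'],float),np.array(c['tvec'],float),K,np.array(c['distortion'],float))[0][:,0]
def crop(fn,out,u0,v0,u1,v1,s):
    im=cv2.imread('pics/'+fn); cv2.imwrite('pics/'+out,cv2.resize(im[v0:v1,u0:u1],None,fx=s,fy=s,interpolation=cv2.INTER_CUBIC))
E
python3 - <<'E'
from h import *
for n in ('scene','side','wrist'):
    c=snap(n,n+'0.png'); o,_=ray(c,280,210); print(n,o.round(3),_.round(2))
print(ctrl.get_obs())
E
```

```text
scene [1.031 0.781 0.853] [-0.46 -0.51 -0.72]
side [ 0.306 -0.474  0.926] [ 0.23  0.61 -0.76]
wrist [0.055 0.551 0.384] [ 0.26 -0.08 -0.96]
{'time_s': 0.15, 'qpos': array([ 1.27440492e+00,  3.00308941e-01,  1.52143195e+00,  4.39074749e-06,
        1.32070983e+00, -6.66068786e-02]), 'joint_vel': array([ 8.41642285e-04, -5.14253194e-04, -2.49934355e-03, -6.60237384e-04,
       -2.27738313e-05, -9.67954869e-05]), 'tau': array([ 2.76206165e-04, -5.31969345e+01, -3.52819419e+01,  7.07495352e-02,
        2.36569229e-02, -5.83359110e-05]), 'ee_pos': array([0.125219  , 0.53535016, 0.20503838]), 'eef_rot': array([-1.64235995,  1.56993826, -1.87214556]), 'force': array([-0.17265726, -0.00129912, -0.6100369 ]), 'moment': array([-0.02246204, -0.01707655,  0.03056301]), 'grip_width': 0.09399112795973408}
```

View pics/scene0.png

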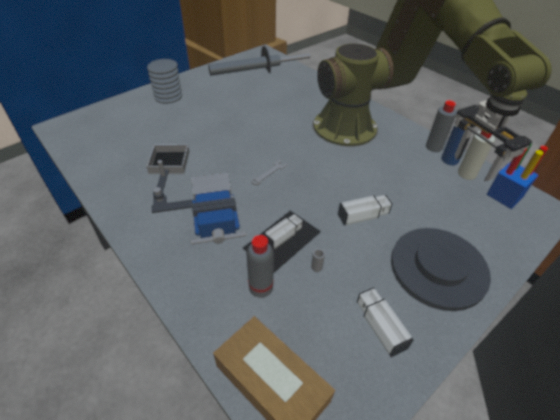

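View pics/side0.png

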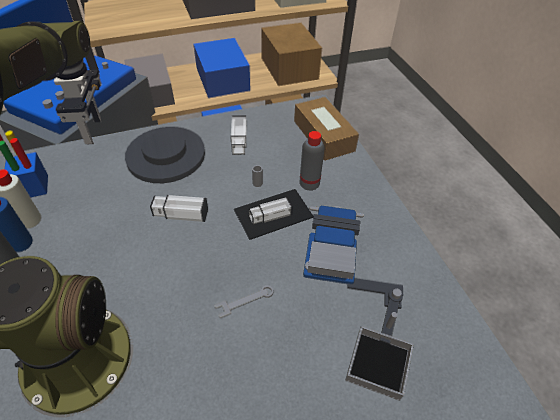

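View pics/wrist0.png

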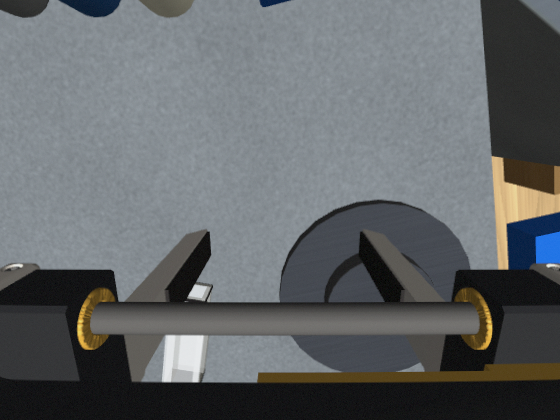

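```bash
python3 - <<'E'
from h import *
crop('side0.png','c1.png',230,180,430,330,4)
crop('side0.png','c2.png',290,230,430,400,4)
crop('scene0.png','c3.png',140,135,340,285,4)
crop('side0.png','c4.png',140,105,290,255,4)
crop('side0.png','c5.png',225,170,325,245,8)
E
```

```text
(no output)
```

View pics/c1.png

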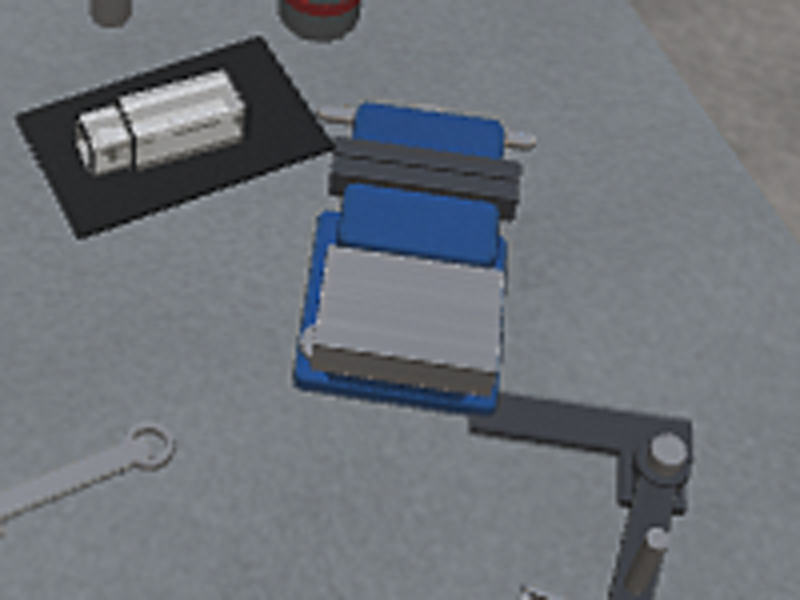

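View pics/c2.png

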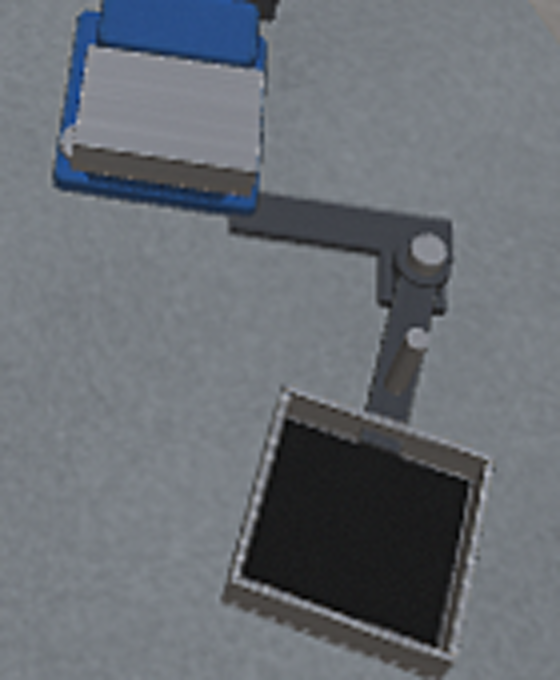

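View pics/c3.png

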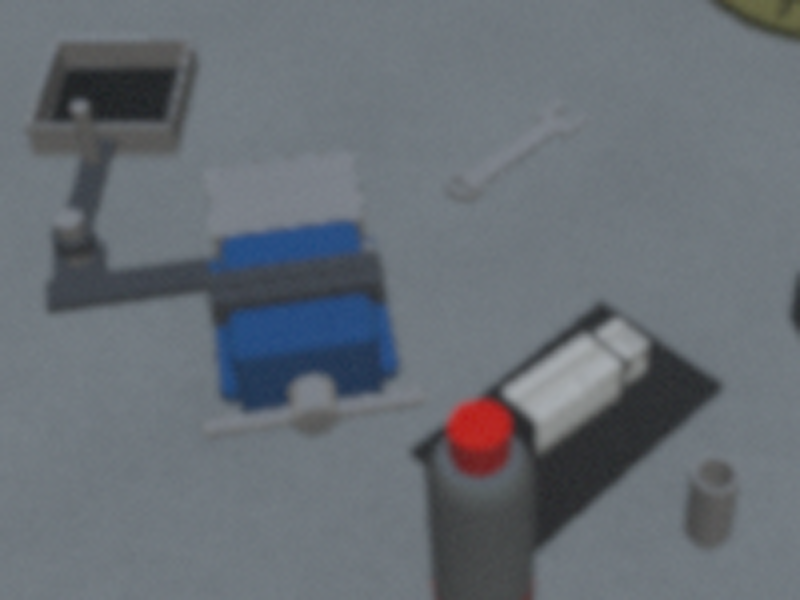

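View pics/c4.png

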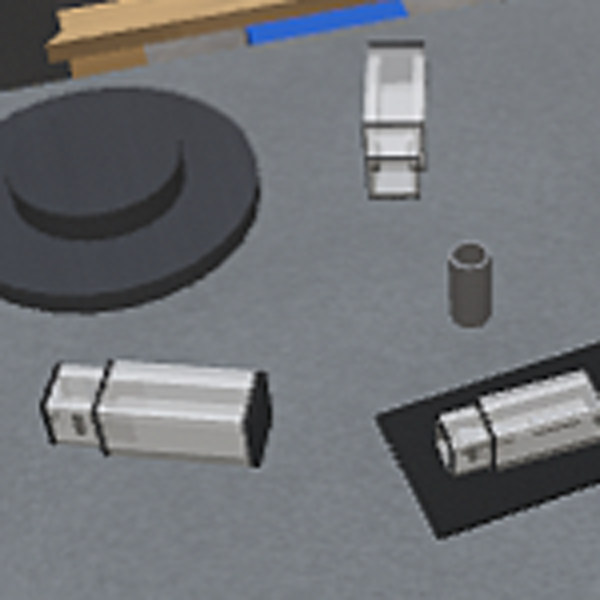

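View pics/c5.png

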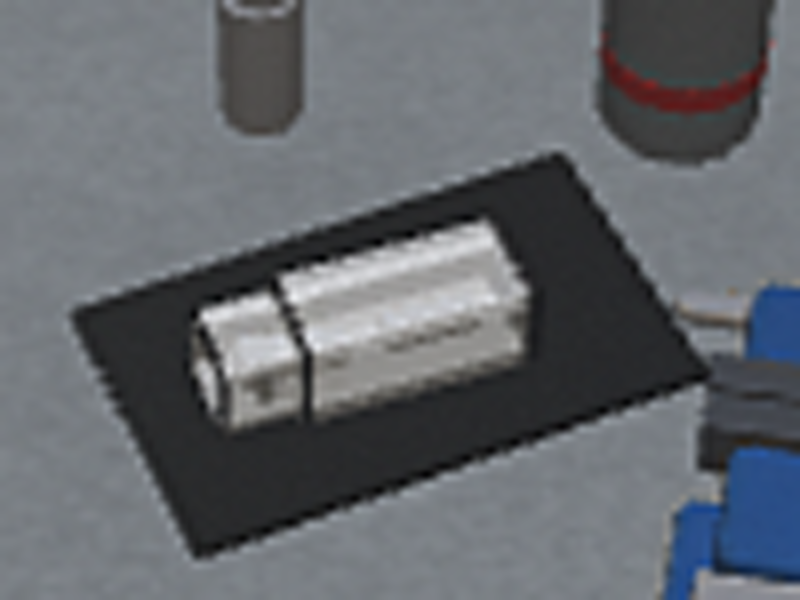

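```bash
cat > m.py <<'E'
from h import *
c=load('side0.png')
def g(pts,o,s,z): return np.array([atz(c,o[0]+x/s,o[1]+y/s,z) for x,y in pts])
pad=g([(72,315),(562,152),(708,378),(200,558)],(225,170),8,.006)
print('pad',pad.round(3),pad.mean(0).round(4),[np.linalg.norm(pad[i]-pad[(i+1)%4]).round(3) for i in range(4)])
b=g([(282,278),(487,220),(530,293),(309,348)],(225,170),8,.044)
print('body',b.round(3),b.mean(0).round(4),[np.linalg.norm(b[i]-b[(i+1)%4]).round(3) for i in range(4)])
ax=(b[1]+b[2]-b[0]-b[3]);ax/=np.linalg.norm(ax);print('axis',ax,np.arctan2(ax[1],ax[0]),'mid',b.mean(0)-ax*.015)
pa=(pad[1]+pad[2]-pad[0]-pad[3]);print('pad ang',np.arctan2(pa[1],pa[0]))
a=g([(312,346),(498,370),(504,272),(332,247)],(230,180),4,.09)
print('anv',a.round(3),[np.linalg.norm(a[i]-a[(i+1)%4]).round(3) for i in range(4)])
e=(a[0]+a[1])/2; y=a[0]-a[1]; y/=np.linalg.norm(y); x=np.array([y[1],-y[0],0]); print('edge',e,'x',x,'y',y)
print('pivot exp',e-.165*y-.01*x,'meas',g([(668,448)],(230,180),4,.05))
t=g([(287,390),(490,462),(450,655),(230,580)],(290,230),4,.046); print('tray',t.round(3),t.mean(0),[np.linalg.norm(t[i]-t[(i+1)%4]).round(3) for i in range(4)])
h=g([(416,336)],(290,230),4,.091)[0];print('handle',h)
p=g([(668,448)],(230,180),4,.05)[0]
for q in(h,t.mean(0)):
    d=(q-p)[:2];print(np.linalg.norm(d),np.arctan2(d[1],d[0]))
print('0 dir',np.arctan2(*( (e-.065*x-p)[:2][::-1])))
for n,u,v,z in(('can foot',310,188,0),('sock',258,184,0),('w1',217,312,0),('w2',270,293,0)): print(n,atz(c,u,v,z).round(3))
E
python3 m.py
```

```text
pad [[0.454 0.316 0.006]
 [0.653 0.34  0.006]
 [0.665 0.219 0.006]
 [0.469 0.196 0.006]] [0.5601 0.268  0.006 ] [np.float64(0.2), np.float64(0.122), np.float64(0.197), np.float64(0.121)]
body [[0.523 0.278 0.044]
 [0.601 0.283 0.044]
 [0.604 0.245 0.044]
 [0.523 0.245 0.044]] [0.5629 0.2628 0.044 ] [np.float64(0.078), np.float64(0.038), np.float64(0.082), np.float64(0.034)]
axis [9.99422392e-01 3.39835510e-02 1.38918200e-15] 0.03399009561524552 mid [0.54787542 0.26226823 0.044     ]
pad ang 0.11611318649735083
anv [[ 0.563  0.018  0.09 ]
 [ 0.661 -0.032  0.09 ]
 [ 0.696  0.032  0.09 ]
 [ 0.601  0.082  0.09 ]] [np.float64(0.11), np.float64(0.072), np.float64(0.107), np.float64(0.075)]
edge [ 0.61215083 -0.00709603  0.09      ] x [0.44806811 0.89399943 0.        ] y [-8.93999426e-01  4.48068105e-01  1.00712964e-15]
pivot exp [ 0.75518006 -0.08996726  0.09      ] meas [[ 0.75264362 -0.09258612  0.05      ]]
tray [[ 0.633 -0.147  0.046]
 [ 0.722 -0.222  0.046]
 [ 0.65  -0.307  0.046]
 [ 0.558 -0.235  0.046]] [ 0.64074565 -0.22761816  0.046     ] [np.float64(0.116), np.float64(0.112), np.float64(0.117), np.float64(0.116)]
handle [ 0.69838317 -0.15735814  0.091     ]
0.08449622664969926 -2.268114552110033
0.17537048669868488 -2.2627804461193524
0 dir 2.981550205715221
can foot [0.7   0.336 0.   ]
sock [ 0.552  0.4   -0.   ]
w1 [0.333 0.015 0.   ]
w2 [0.471 0.026 0.   ]
```

```bash
cat >> h.py <<'E'
from scipy.spatial.transform import Rotation as Ro, Slerp
def pose(o=None):
    o=o or ctrl.get_obs(); return np.array(o['ee_pos']),Ro.from_euler('xyz',o['eef_rot'])
def down(yaw,tilt=0):
    # tool x down, tool y horizontal at yaw; then tilt about tool y
    y=np.array([np.cos(yaw),np.sin(yaw),0]);x=np.array([0,0,-1.]);z=np.cross(x,y)
    return Ro.from_matrix(np.stack([x,y,z],1))*Ro.from_euler('y',tilt)
def rows(p1,R1,n,grip,p0=None,R0=None,ease=True):
    if p0 is None: p0,R0=pose()
    s=np.linspace(0,1,n+1)
    if ease: s=0.5*s+0.5*(3*s**2-2*s**3)
    S=Slerp([0,1],Ro.concatenate([R0,R1])); out=[]
    p,R=p0,R0
    for k in s[1:]:
        pt=p0+k*(np.array(p1)-p0); Rt=S(k)
        d=np.round(R.inv().apply(pt-p)*1000,1); w=np.round((R.inv()*Rt).as_rotvec(),3)
        out.append([float(v)+0 for v in d]+[float(v)+0 for v in w]+[grip])
        p=p+R.apply(d)/1000; R=R*Ro.from_rotvec(w)
    print('end',p.round(4),R.as_matrix().round(3).tolist())
    for i in range(0,n,10): print('[['+','.join('['+','.join('%g'%v for v in r)+']' for r in out[i:i+10])+']]')
def st():
    o=ctrl.get_obs(); p,R=pose(o); M=R.as_matrix()
    print('t',o['time_s'],'p',p.round(4),'x',M[:,0].round(3),'y',M[:,1].round(3),'yawy',np.arctan2(M[1,1],M[0,1]).round(3),'q',o['qpos'].round(4).tolist(),'F',o['force'].round(1),'w',round(o['grip_width'],4))
    open('log.txt','a').write(repr((o['qpos'].tolist(),p.tolist(),M.tolist()))+'\n')
E
python3 - <<'E'
from h import *
st()
rows([.6995,-.157,.205],down(-.694),24,60)
E
```

```text
t 0.15 p [0.1252 0.5354 0.205 ] x [-0.    -0.001 -1.   ] y [ 0.228  0.974 -0.001] yawy 1.341 q [1.2744, 0.3003, 1.5214, 0.0, 1.3207, -0.0666] F [-0.2 -0.  -0.6] w 0.094
end [ 0.6995 -0.157   0.205 ] [[-0.001, 0.769, -0.64], [0.0, -0.64, -0.769], [-1.0, -0.0, 0.0]]
[[[0,-12.7,16.8,0.048,0,0,60],[0,-14.3,20.8,0.057,0,0,60],[0,-15.1,25,0.066,0,0,60],[0.1,-15.1,29.1,0.074,0,0,60],[0,-14,33,0.081,0,0,60],[0,-12.3,36.6,0.087,0,0,60],[0,-9.5,39.8,0.093,0,0,60],[0,-6.1,42.4,0.097,0,0,60],[0.1,-2,44.4,0.101,0,0,60],[0,2.5,45.6,0.103,0,0,60]]]
[[[0,7.3,45.8,0.105,0,0,60],[0,12.2,45.1,0.106,0,0,60],[0.1,16.9,43.7,0.105,0.001,0,60],[-0.1,21.2,41.2,0.105,0,0,60],[0,25,38.2,0.104,0,0,60],[0,28,34.5,0.1,0,0,60],[0,30.3,30.4,0.097,0,0,60],[0,31.5,26,0.093,0,0,60],[-0.1,32,21.7,0.087,0,0,60],[0,31.2,17.5,0.081,0,0,60]]]
[[[0,29.8,13.7,0.074,0,0,60],[0,27.4,10.1,0.066,0,0,60],[0,24.3,7.3,0.057,0,0,60],[0,20.4,4.8,0.048,0,0,60]]]
```

Request:
play_rows --deltas '[[[0, -12.7, 16.8, 0.048, 0, 0, 60], [0, -14.3, 20.8, 0.057, 0, 0, 60], [0, -15.1, 25, 0.066, 0, 0, 60], [0.1, -15.1, 29.1, 0.074, 0, 0, 60], [0, -14, 33, 0.081, 0, 0, 60], [0, -12.3, 36.6, 0.087, 0, 0, 60], [0, -9.5, 39.8, 0.093, 0, 0, 60], [0, -6.1, 42.4, 0.097, 0, 0, 60], [0.1, -2, 44.4, 0.101, 0, 0, 60], [0, 2.5, 45.6, 0.103, 0, 0, 60]]]' --grip_force 30

```text
time_s: 1.15
ee_pos: [0.3536, 0.2595, 0.2053]
eef_rot: [1.833, 1.571, 0.792]
force: [0.7, 1.5, 0.7]
grip_width: 0.0604
```

```bash
python3 -c "
from h import *
st()"
```

```text
t 1.15 p [0.3536 0.2595 0.2053] x [ 0.  0. -1.] y [0.863 0.506 0.   ] yawy 0.53 q [0.5496, 0.0489, 1.8163, 0.0, 1.2763, 0.0194] F [0.7 1.5 0.7] w 0.0604
```

Request:
play_rows --deltas '[[[0, 7.3, 45.8, 0.105, 0, 0, 60], [0, 12.2, 45.1, 0.106, 0, 0, 60], [0.1, 16.9, 43.7, 0.105, 0.001, 0, 60], [-0.1, 21.2, 41.2, 0.105, 0, 0, 60], [0, 25, 38.2, 0.104, 0, 0, 60], [0, 28, 34.5, 0.1, 0, 0, 60], [0, 30.3, 30.4, 0.097, 0, 0, 60], [0, 31.5, 26, 0.093, 0, 0, 60], [-0.1, 32, 21.7, 0.087, 0, 0, 60], [0, 31.2, 17.5, 0.081, 0, 0, 60]]]'

```text
time_s: 2.15
ee_pos: [0.6312, -0.0751, 0.2046]
eef_rot: [-2.022, 1.569, 2.237]
force: [-0.4, 1.4, 0.7]
grip_width: 0.0601
```

Request:
play_rows --deltas '[[[0, 29.8, 13.7, 0.074, 0, 0, 40], [0, 27.4, 10.1, 0.066, 0, 0, 40], [0, 24.3, 7.3, 0.057, 0, 0, 40], [0, 20.4, 4.8, 0.048, 0, 0, 40], [0, 0, 0, 0, 0, 0, 40]]]'

```text
time_s: 2.65
ee_pos: [0.7, -0.1588, 0.2035]
eef_rot: [-1.465, 1.569, 2.55]
force: [0.1, 0.2, 0.6]
grip_width: 0.0401
```

```bash
python3 -c "
from h import *
st(); snap('wrist','w1.png'); snap('side','s1.png')"
```

```text
t 2.65 p [ 0.7    -0.1588  0.2035] x [-0.002  0.001 -1.   ] y [ 0.767 -0.642 -0.002] yawy -0.697 q [-0.2743, 0.7012, 0.9376, 0.0006, 1.5048, 0.4229] F [0.1 0.2 0.6] w 0.0401
```

View pics/w1.png

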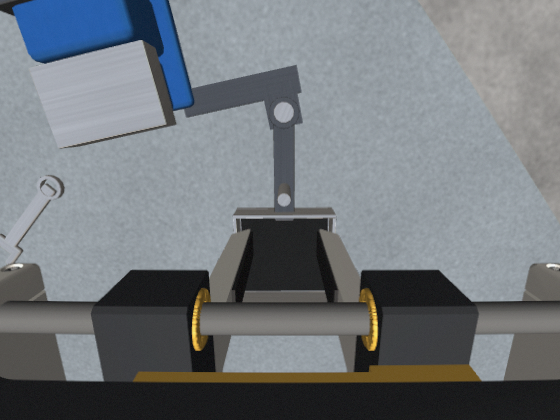

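View pics/s1.png

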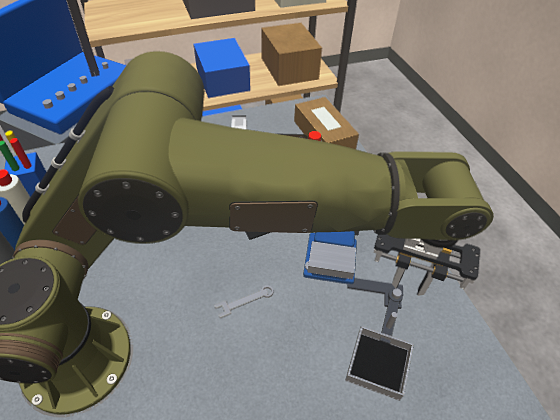

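```bash
python3 -c "
from h import *
c=load('w1.png'); h=atz(c,284,199,.091);p=atz(c,283,112,.05);print(h,p,np.linalg.norm((h-p)[:2]),np.arctan2(*(h-p)[:2][::-1]))
a=atz(c,59,147,.09),atz(c,167,124,.09);print(a, np.linalg.norm(a[0]-a[1]))
rows([h[0],h[1],.06],down(-.694),8,40)
"
```

```text
[ 0.69953336 -0.15840932  0.091     ] [ 0.7526638 -0.0932336  0.05     ] 0.08408756188485993 -2.2547297041195957
(array([0.56655863, 0.01997385, 0.09      ]), array([ 0.66189101, -0.03280154,  0.09      ])) 0.10896561209007981
end [ 0.6995 -0.1584  0.06  ] [[0.0, 0.768, -0.64], [0.0, -0.64, -0.768], [-1.0, 0.0, -0.0]]
[[[12.1,0.1,0.1,0,0,0,40],[17.2,0.2,0.1,0,0,0,40],[20.5,0.2,0.2,0,0,0.001,40],[22.3,0.2,0.2,0,0,0,40],[22.2,0.2,0.2,0,0,0,40],[20.6,0.2,0.1,0,0,0.001,40],[17.2,0.2,0.2,0,0,0,40],[12.1,0.1,0.1,0.001,0,0,40]]]
```

Request:
play_rows --deltas '[[[12.1, 0.1, 0.1, 0, 0, 0, 40], [17.2, 0.2, 0.1, 0, 0, 0, 40], [20.5, 0.2, 0.2, 0, 0, 0.001, 40], [22.3, 0.2, 0.2, 0, 0, 0, 40], [22.2, 0.2, 0.2, 0, 0, 0, 40], [20.6, 0.2, 0.1, 0, 0, 0.001, 40], [17.2, 0.2, 0.2, 0, 0, 0, 40], [12.1, 0.1, 0.1, 0, 0, 0, 15], [0, 0, 0, 0, 0, 0, 0], [0, 0, 0, 0, 0, 0, 0]]]'

```text
time_s: 3.75
ee_pos: [0.7002, -0.1585, 0.0614]
eef_rot: [2.006, 1.569, -0.259]
force: [-0.1, 0.2, 0.4]
grip_width: 0.0189
```

Request:
play_rows --deltas '[[[0, 0, 0, 0, 0, 0, 0], [0, 0, 0, 0, 0, 0, 0]]]'

```text
time_s: 3.95
ee_pos: [0.7002, -0.1585, 0.0619]
eef_rot: [2.062, 1.568, -0.202]
force: [-1.5, 2.0, 2.5]
grip_width: 0.013
```

```bash
python3 -c "
from h import *
st()
p,R=pose(); piv=np.array([.7530,-.0930]); d=p[:2]-piv; print(np.linalg.norm(d),np.arctan2(d[1],d[0]))
for e,v in (((.6132,-.0068),1.107),((.6132,-.0068),1.075)):
  x=np.array([np.cos(v),np.sin(v)]);t=np.array(e)-.065*x; print('zero dir',np.arctan2(*(t-piv)[::-1]),np.linalg.norm(t-piv))
print(R.inv().apply(np.r_[piv,p[2]]-p))
"
```

```text
t 3.95 p [ 0.7002 -0.1585  0.0619] x [ 0.002 -0.    -1.   ] y [ 0.769 -0.64   0.002] yawy -0.694 q [-0.2737, 0.8051, 1.0933, 0.0002, 1.2407, 0.4201] F [-1.5  2.   2.5] w 0.013
0.08414785839488802 -2.2486674106949405
zero dir 2.9769031879024292 0.17119390045824073
zero dir 2.973180869457369 0.17317260338435542
[ 9.58007206e-05 -1.34757808e-03 -8.41370128e-02]
```

Request:
play_rows --deltas '[[[0, -4.2, -0.1, 0.05, 0, 0, 0], [0, -8.4, -0.4, 0.1, 0, 0, 0], [0, -8.4, -0.4, 0.1, 0, 0, 0], [0, -8.4, -0.4, 0.1, 0, 0, 0], [0, -8.4, -0.4, 0.1, 0, 0, 0], [0, -8.4, -0.4, 0.1, 0, 0, 0], [0, -8.4, -0.4, 0.1, 0, 0, 0], [0, -8.4, -0.4, 0.1, 0, 0, 0], [0, -8.4, -0.4, 0.1, 0, 0, 0], [0, -8.4, -0.4, 0.1, 0, 0, 0]]]'

```text
time_s: 4.95
ee_pos: [0.6688, -0.0886, 0.0618]
eef_rot: [1.465, 1.569, -1.755]
force: [-10.1, -4.0, 7.8]
grip_width: 0.0134
```

Request:
play_rows --deltas '[[[0, -8.4, -0.4, 0.1, 0, 0, 0], [0, 0, 0, 0, 0, 0, 0], [0, 0, 0, 0, 0, 0, 0]]]'

```text
time_s: 5.25
ee_pos: [0.6699, -0.0786, 0.0618]
eef_rot: [-0.722, 1.57, 2.247]
force: [-12.5, 6.5, 9.8]
grip_width: 0.013
```

```bash
python3 -c "
from h import *
st()
p,R=pose(); piv=np.array([.7530,-.0930]); d=p[:2]-piv; print(np.linalg.norm(d),np.arctan2(d[1],d[0]))
snap('side','s2.png');snap('wrist','w2.png');crop('side0.png','x.png',0,0,10,10,1);crop('s2.png','s2c.png',260,200,440,350,4)
"
```

```text
t 5.25 p [ 0.6699 -0.0786  0.0618] x [-0.001  0.001 -1.   ] y [-0.172 -0.985 -0.001] yawy -1.744 q [-0.1713, 0.7104, 1.2565, 0.0007, 1.1754, 1.5721] F [-12.5   6.5   9.8] w 0.013
0.08431567315674773 2.9696028243709867
```

View pics/s2c.png

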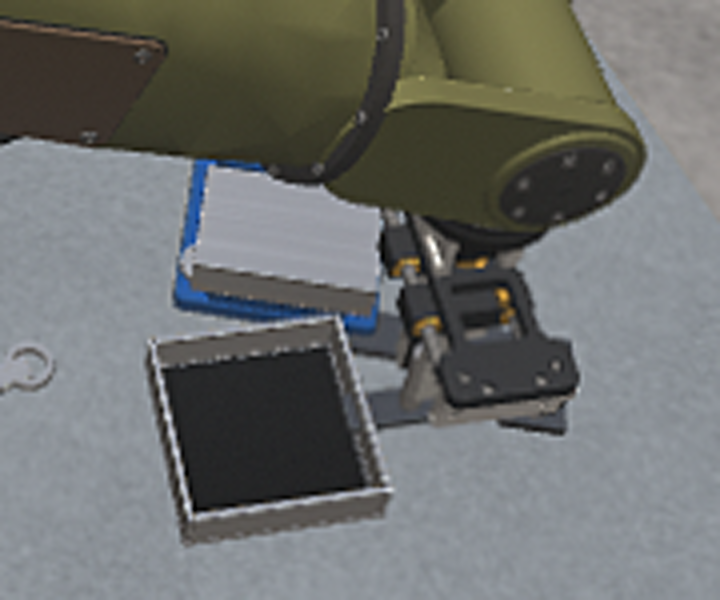

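View pics/w2.png

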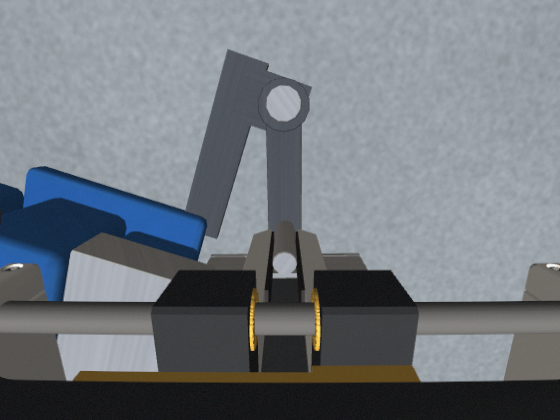

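```bash
python3 -c "
from h import *
c=load('s2.png')
t=np.array([atz(c,260+x/4,200+y/4,.046) for x,y in ((150,342),(338,318),(390,490),(185,517))]);m=t.mean(0);print(t.round(3),m)
a=np.array([atz(c,260+x/4,200+y/4,.09) for x,y in ((190,265),(378,292))]);print(a)
e=np.array([.6132,-.0068]);x=np.array([np.cos(1.09),np.sin(1.09)]);y=np.array([-x[1],x[0]]);d=m[:2]-e;print(d@x,d@y)
piv=np.array([.7530,-.0930]);print(np.arctan2(*(m[:2]-piv)[::-1]))
for v in ((t[1]+t[2]-t[0]-t[3]),(t[2]+t[3]-t[0]-t[1])): print(np.arctan2(v[1],v[0]))
"
```

```text
[[ 0.533  0.     0.046]
 [ 0.648 -0.019  0.046]
 [ 0.629 -0.133  0.046]
 [ 0.512 -0.112  0.046]] [ 0.58059139 -0.06579319  0.046     ]
[[ 0.56199649  0.018622    0.09      ]
 [ 0.66083244 -0.0330529   0.09      ]]
-0.06738595741266235 0.0016281801933212606
2.985079091959702
-0.17379539174563213
-1.741748017562566
```

Request:
play_rows --deltas '[[[0, 0, 0, 0, 0, 0, 30], [0, 0, 0, 0, 0, 0, 30], [0, 0, 0, 0, 0, 0, 30], [-15, 0, 0, 0, 0, 0, 30], [-30, 0, 0, 0, 0, 0, 30], [-40, 0, 0, 0, 0, 0, 30], [-40, 0, 0, 0, 0, 0, 40], [-20, 0, 0, 0, 0, 0, 60], [0, 0, 0, 0, 0, 0, 60]]]'

```text
time_s: 6.25
ee_pos: [0.6716, -0.0797, 0.2107]
eef_rot: [3.127, 1.563, -0.188]
force: [-0.2, 0.0, -0.0]
grip_width: 0.0504
```

```bash
cat >> h.py <<'E'
V=1.09; E0=np.array([.6132,-.0068,.09])
VX=np.array([np.cos(V),np.sin(V),0]);VY=np.array([-VX[1],VX[0],0]);Z=np.array([0,0,1.])
def tap(h,th=np.pi/4,inset=.003,gx=-.010,gz=-.014,lat=0):
    bx=np.cos(th)*VX+np.sin(th)*Z; bz=-np.sin(th)*VX+np.cos(th)*Z
    lip=E0+inset*VX+h*Z+lat*VY; mid=lip+.06*bx+.016*bz
    return mid+gx*bx+gz*bz, Ro.from_matrix(np.stack([-bz,-VY,-bx],1))
E
python3 - <<'E'
from h import *
st(); snap('side','s3.png')
p,R=tap(.06); print(p,R.as_matrix().round(3))
rows(p,R,14,60)
E
```

```text
t 6.25 p [ 0.6716 -0.0797  0.2107] x [ 0.008 -0.002 -1.   ] y [-0.172 -0.985  0.   ] yawy -1.744 q [-0.1722, 0.5833, 1.107, -0.0001, 1.443, 1.5719] F [-0.2  0.  -0. ] w 0.0504
[0.63028473 0.025953   0.18676955] [[ 0.327  0.887 -0.327]
 [ 0.627 -0.462 -0.627]
 [-0.707 -0.    -0.707]]
end [0.6303 0.0259 0.1868] [[0.327, 0.887, -0.327], [0.627, -0.462, -0.627], [-0.707, 0.001, -0.707]]
[[[0.9,-4.2,2.5,-0.051,0.029,-0.021,60],[1.2,-5.5,3,-0.067,0.038,-0.028,60],[1.5,-6.9,3.2,-0.08,0.045,-0.034,60],[1.7,-8,3.1,-0.091,0.051,-0.037,60],[2.1,-8.8,2.7,-0.098,0.055,-0.041,60],[2.5,-9.5,2,-0.103,0.058,-0.043,60],[2.9,-9.7,1.2,-0.106,0.06,-0.045,60],[3.2,-9.7,0.4,-0.106,0.06,-0.044,60],[3.6,-9.3,-0.5,-0.104,0.058,-0.043,60],[3.8,-8.6,-1.1,-0.098,0.056,-0.041,60]]]
[[[3.9,-7.6,-1.5,-0.09,0.051,-0.038,60],[3.8,-6.5,-1.8,-0.08,0.045,-0.033,60],[3.5,-5.1,-1.8,-0.067,0.037,-0.028,60],[2.7,-3.8,-1.6,-0.052,0.029,-0.021,60]]]
```

View pics/s3.png

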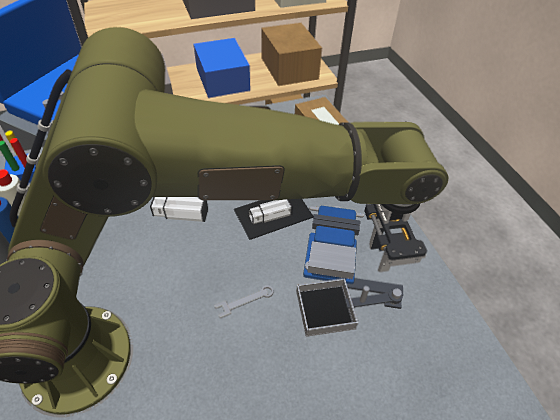

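Request:
play_rows --deltas '[[[0.9, -4.2, 2.5, -0.051, 0.029, -0.021, 60], [1.2, -5.5, 3, -0.067, 0.038, -0.028, 60], [1.5, -6.9, 3.2, -0.08, 0.045, -0.034, 60], [1.7, -8, 3.1, -0.091, 0.051, -0.037, 60], [2.1, -8.8, 2.7, -0.098, 0.055, -0.041, 60], [2.5, -9.5, 2, -0.103, 0.058, -0.043, 60], [2.9, -9.7, 1.2, -0.106, 0.06, -0.045, 60], [3.2, -9.7, 0.4, -0.106, 0.06, -0.044, 60], [3.6, -9.3, -0.5, -0.104, 0.058, -0.043, 60], [3.8, -8.6, -1.1, -0.098, 0.056, -0.041, 60]]]'

```text
time_s: 7.3
ee_pos: [0.6389, 0.001, 0.1888]
eef_rot: [-2.974, 0.956, 0.932]
force: [-0.0, -1.0, -0.2]
grip_width: 0.0599
```

Request:
play_rows --deltas '[[[3.9, -7.6, -1.5, -0.09, 0.051, -0.038, 60], [3.8, -6.5, -1.8, -0.08, 0.045, -0.033, 60], [3.5, -5.1, -1.8, -0.067, 0.037, -0.028, 60], [2.7, -3.8, -1.6, -0.052, 0.029, -0.021, 60], [0, 0, 0, 0, 0, 0, 60], [0, 0, 0, 0, 0, 0, 60]]]'

```text
time_s: 7.9
ee_pos: [0.6296, 0.026, 0.1842]
eef_rot: [-3.135, 0.788, 1.093]
force: [1.0, -0.7, -0.3]
grip_width: 0.06
```

```bash
python3 - <<'E'
from h import *
st(); snap('side','s4.png')
E
```

```text
t 7.9 p [0.6296 0.026  0.1842] x [ 0.324  0.626 -0.709] y [ 0.886 -0.464 -0.005] yawy -0.483 q [-0.3243, 0.4237, 1.5982, 0.8676, 1.1526, -0.2251] F [ 1.  -0.7 -0.3] w 0.06
```

View pics/s4.png

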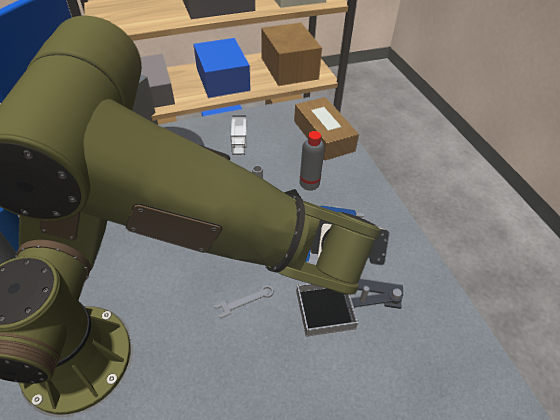

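```bash
python3 - <<'E'
from h import *
rows([.543,.262,.17],down(-1.52),15,70)
E
```

```text
end [0.5431 0.262  0.17  ] [[0.0, 0.051, -0.999], [-0.0, -0.999, -0.051], [-1.0, 0.0, -0.0]]
[[[5.2,-7.4,-4.3,0.039,-0.028,0.016,70],[6.3,-9.9,-5.4,0.05,-0.036,0.021,70],[7.1,-12.2,-6.1,0.06,-0.044,0.025,70],[7.4,-14.4,-6.3,0.068,-0.049,0.028,70],[7.2,-16.3,-6.3,0.074,-0.053,0.031,70],[6.9,-18,-5.6,0.078,-0.056,0.033,70],[6.1,-19.3,-4.8,0.081,-0.059,0.033,70],[5.3,-20,-3.5,0.081,-0.058,0.034,70],[4.4,-20.1,-2.2,0.081,-0.059,0.034,70],[3.5,-19.8,-0.7,0.078,-0.056,0.033,70]]]
[[[2.7,-18.7,0.6,0.074,-0.054,0.03,70],[2,-17.2,1.7,0.068,-0.048,0.029,70],[1.4,-15.1,2.5,0.06,-0.044,0.025,70],[1,-12.6,2.7,0.05,-0.036,0.021,70],[0.7,-9.6,2.6,0.039,-0.028,0.016,70]]]
```

Request:
play_rows --deltas '[[[5.2, -7.4, -4.3, 0.039, -0.028, 0.016, 70], [6.3, -9.9, -5.4, 0.05, -0.036, 0.021, 70], [7.1, -12.2, -6.1, 0.06, -0.044, 0.025, 70], [7.4, -14.4, -6.3, 0.068, -0.049, 0.028, 70], [7.2, -16.3, -6.3, 0.074, -0.053, 0.031, 70], [6.9, -18, -5.6, 0.078, -0.056, 0.033, 70], [6.1, -19.3, -4.8, 0.081, -0.059, 0.033, 70], [5.3, -20, -3.5, 0.081, -0.058, 0.034, 70], [4.4, -20.1, -2.2, 0.081, -0.059, 0.034, 70], [3.5, -19.8, -0.7, 0.078, -0.056, 0.033, 70]]]'

```text
time_s: 8.95
ee_pos: [0.5683, 0.193, 0.1753]
eef_rot: [-2.776, 1.329, 0.706]
force: [0.2, -0.5, 0.2]
grip_width: 0.0701
```

Request:
play_rows --deltas '[[[2.7, -18.7, 0.6, 0.074, -0.054, 0.03, 70], [2, -17.2, 1.7, 0.068, -0.048, 0.029, 70], [1.4, -15.1, 2.5, 0.06, -0.044, 0.025, 70], [1, -12.6, 2.7, 0.05, -0.036, 0.021, 70], [0.7, -9.6, 2.6, 0.039, -0.028, 0.016, 70], [0, 0, 0, 0, 0, 0, 70], [0, 0, 0, 0, 0, 0, 70]]]'

```text
time_s: 9.65
ee_pos: [0.5429, 0.2618, 0.1703]
eef_rot: [-3.083, 1.568, 0.112]
force: [-0.4, 0.2, -0.6]
grip_width: 0.0698
```

```bash
python3 - <<'E'
from h import *
st(); snap('wrist','w5.png'); snap('side','s5.png')
E
```

```text
t 9.65 p [0.5429 0.2618 0.1703] x [ 0.003  0.    -1.   ] y [ 0.053 -0.999 -0.   ] yawy -1.518 q [0.389, 0.4441, 1.4076, -0.0008, 1.2871, 1.9069] F [-0.4  0.2 -0.6] w 0.0698
```

View pics/w5.png

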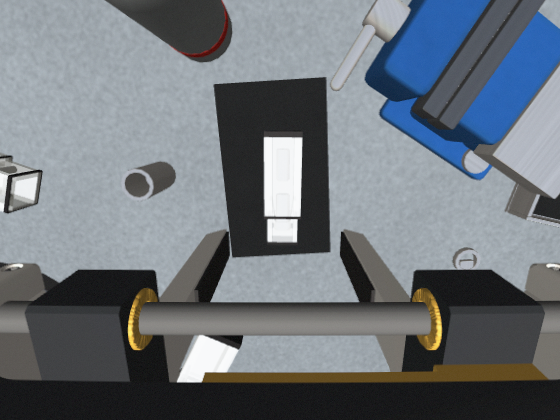

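View pics/s5.png

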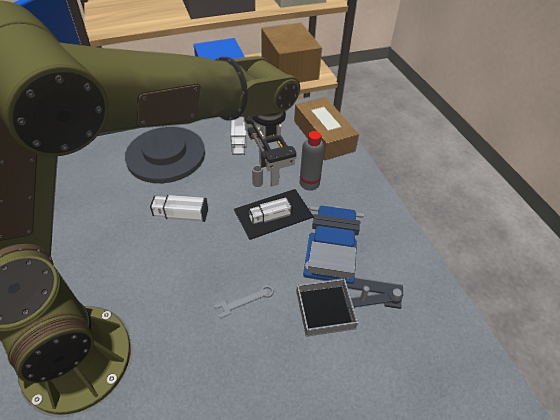

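```bash
python3 - <<'E'
from h import *
crop('w5.png','w5c.png',205,70,345,265,4)
print(proj(load('s5.png'),[[.543,.262,.17]]))
E
```

```text
[[268.87600222 175.13150416]]
```

View pics/w5c.png

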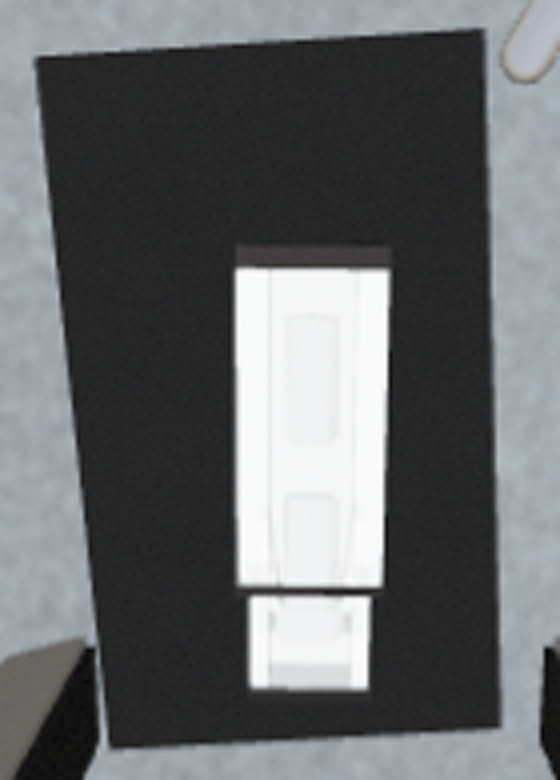

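```bash
python3 - <<'E'
from h import *
c=load('w5.png')
b=np.array([atz(c,205+x/4,70+y/4,.044) for x,y in((237,587),(234,245),(391,245),(382,587))])
print(b.round(4),[np.linalg.norm(b[i]-b[(i+1)%4]).round(4) for i in range(4)])
ax=b[1]+b[2]-b[0]-b[3];ax/=np.linalg.norm(ax);yaw=np.arctan2(ax[1],ax[0]);m=b.mean(0)-.015*ax;print(yaw,m)
p=np.array([atz(c,205+x/4,70+y/4,.006) for x,y in((110,747),(37,58),(484,30),(501,727))]);print('pad',p.mean(0))
g=m-.01*ax
rows([g[0],g[1],.011],down(yaw-np.pi/2),10,70)
E
```

```text
[[0.5201 0.281  0.044 ]
 [0.6075 0.2848 0.044 ]
 [0.6095 0.2464 0.044 ]
 [0.5221 0.2429 0.044 ]] [np.float64(0.0875), np.float64(0.0385), np.float64(0.0875), np.float64(0.0381)]
0.042090710943478805 [0.54982392 0.26316771 0.044     ]
pad [0.56038449 0.27147333 0.006     ]
end [0.5399 0.2628 0.011 ] [[-0.0, 0.042, -0.999], [0.0, -0.999, -0.042], [-1.0, -0.0, 0.0]]
[[[10.2,-0.1,0.2,0.001,0,0,70],[14,-0.1,0.3,0.001,0,0,70],[16.9,-0.2,0.4,0.001,-0.001,0,70],[18.9,-0.2,0.4,0.001,0,0,70],[19.7,-0.1,0.4,0.001,0,0,70],[19.8,-0.2,0.4,0.001,-0.001,0,70],[18.8,-0.2,0.4,0.001,0,0,70],[16.9,-0.2,0.3,0.002,0,0,70],[14.1,-0.1,0.3,0,-0.001,0,70],[10.2,-0.1,0.2,0.001,0,0,70]]]
```

Request:
play_rows --deltas '[[[10.2, -0.1, 0.2, 0.001, 0, 0, 70], [14, -0.1, 0.3, 0.001, 0, 0, 70], [16.9, -0.2, 0.4, 0.001, -0.001, 0, 70], [18.9, -0.2, 0.4, 0.001, 0, 0, 70], [19.7, -0.1, 0.4, 0.001, 0, 0, 70], [19.8, -0.2, 0.4, 0.001, -0.001, 0, 70], [18.8, -0.2, 0.4, 0.001, 0, 0, 70], [16.9, -0.2, 0.3, 0.002, 0, 0, 70], [14.1, -0.1, 0.3, 0, -0.001, 0, 70], [10.2, -0.1, 0.2, 0.001, 0, 0, 70]]]'

```text
time_s: 10.75
ee_pos: [0.539, 0.2629, 0.009]
eef_rot: [0.178, 1.568, -2.922]
force: [0.3, -0.1, 0.4]
grip_width: 0.07
```

```bash
python3 - <<'E'
from h import *
st()
E
```

```text
t 10.75 p [0.539  0.2629 0.009 ] x [-0.003 -0.001 -1.   ] y [ 0.042 -0.999  0.   ] yawy -1.529 q [0.3925, 0.6324, 1.5304, 0.0006, 0.9814, 1.921] F [ 0.3 -0.1  0.4] w 0.07
```

Request:
play_rows --deltas '[[[0, 0, 0, 0, 0, 0, 50], [0, 0, 0, 0, 0, 0, 40], [0, 0, 0, 0, 0, 0, 20], [0, 0, 0, 0, 0, 0, 20], [0, 0, 0, 0, 0, 0, 20]]]' --grip_force 55

```text
time_s: 11.25
ee_pos: [0.5398, 0.2634, 0.0115]
eef_rot: [-1.104, 1.57, 2.08]
force: [-0.5, -0.1, 3.5]
grip_width: 0.0375
```

```bash
python3 - <<'E'
from h import *
st();snap('side','s6.png');crop('s6.png','s6c.png',200,120,400,270,4)
E
```

```text
t 11.25 p [0.5398 0.2634 0.0115] x [-0.  0. -1.] y [ 0.042 -0.999 -0.   ] yawy -1.529 q [0.3928, 0.6294, 1.5287, 0.0005, 0.9836, 1.9211] F [-0.5 -0.1  3.5] w 0.0375
```

View pics/s6c.png

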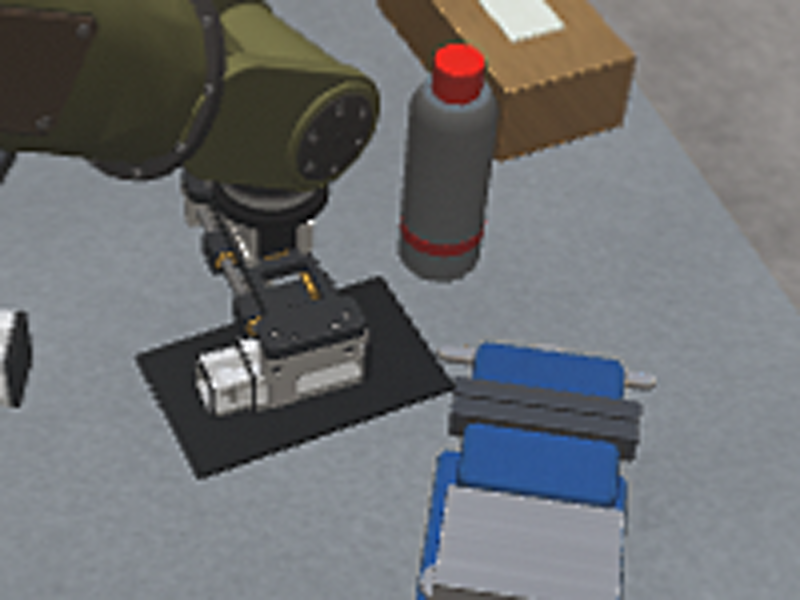

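```bash
python3 - <<'E'
from h import *
p,R=pose(); R0=down(-1.529)
pl=np.array([.5395,.258,.195])
rows(pl,R0,10,20,p,R0)
p1,R1=tap(.05); print(p1)
rows(p1,R1,20,20,pl,R0)
E
```

```text
end [0.5395 0.258  0.195 ] [[-0.0, 0.042, -0.999], [0.0, -0.999, -0.042], [-1.0, 0.0, 0.0]]
[[[-11.7,0.3,0,0,0,0,20],[-16.2,0.5,0.1,0,0,0,20],[-19.5,0.6,0,0,0,0,20],[-21.6,0.6,0.1,0,0,0,20],[-22.8,0.7,0.1,0,0,0,20],[-22.7,0.7,0,0,0,0,20],[-21.7,0.6,0.1,0,0,0,20],[-19.4,0.6,0.1,0,0,0,20],[-16.2,0.5,0,0,0,0,20],[-11.7,0.3,0.1,0,0,0,20]]]
[0.63028473 0.025953   0.17676955]
end [0.6303 0.026  0.1767] [[0.327, 0.887, -0.327], [0.627, -0.462, -0.627], [-0.707, -0.0, -0.707]]
[[[0.5,6.7,-2.3,-0.028,0.02,-0.012,20],[0.6,8.5,-2.6,-0.035,0.025,-0.014,20],[0.7,9.9,-2.7,-0.042,0.03,-0.017,20],[0.6,11.4,-2.6,-0.046,0.033,-0.019,20],[0.5,12.5,-2.2,-0.05,0.036,-0.021,20],[0.3,13.7,-1.7,-0.055,0.039,-0.023,20],[0.1,14.4,-0.9,-0.057,0.042,-0.024,20],[-0.3,15,-0.2,-0.06,0.042,-0.024,20],[-0.6,15.4,0.8,-0.061,0.044,-0.026,20],[-1.1,15.4,1.7,-0.062,0.044,-0.025,20]]]
[[[-1.6,15.3,2.5,-0.062,0.045,-0.026,20],[-2.1,14.9,3.4,-0.061,0.044,-0.025,20],[-2.6,14.2,4.1,-0.059,0.042,-0.025,20],[-3,13.4,4.6,-0.058,0.041,-0.024,20],[-3.3,12.3,5,-0.054,0.039,-0.022,20],[-3.5,11.2,5.1,-0.051,0.037,-0.021,20],[-3.6,9.8,5,-0.046,0.033,-0.019,20],[-3.6,8.5,4.8,-0.041,0.029,-0.017,20],[-3.2,7,4.3,-0.035,0.025,-0.015,20],[-2.8,5.5,3.6,-0.029,0.021,-0.012,20]]]
```

Request:
play_rows --deltas '[[[-11.7, 0.3, 0, 0, 0, 0, 20], [-16.2, 0.5, 0.1, 0, 0, 0, 20], [-19.5, 0.6, 0, 0, 0, 0, 20], [-21.6, 0.6, 0.1, 0, 0, 0, 20], [-22.8, 0.7, 0.1, 0, 0, 0, 20], [-22.7, 0.7, 0, 0, 0, 0, 20], [-21.7, 0.6, 0.1, 0, 0, 0, 20], [-19.4, 0.6, 0.1, 0, 0, 0, 20], [-16.2, 0.5, 0, 0, 0, 0, 20], [-11.7, 0.3, 0.1, 0, 0, 0, 20]]]'

```text
time_s: 12.3
ee_pos: [0.5395, 0.2578, 0.1967]
eef_rot: [-2.337, 1.57, 0.847]
force: [-0.2, 0.2, -2.6]
grip_width: 0.0373
```

Request:
play_rows --deltas '[[[0.5, 6.7, -2.3, -0.028, 0.02, -0.012, 20], [0.6, 8.5, -2.6, -0.035, 0.025, -0.014, 20], [0.7, 9.9, -2.7, -0.042, 0.03, -0.017, 20], [0.6, 11.4, -2.6, -0.046, 0.033, -0.019, 20], [0.5, 12.5, -2.2, -0.05, 0.036, -0.021, 20], [0.3, 13.7, -1.7, -0.055, 0.039, -0.023, 20], [0.1, 14.4, -0.9, -0.057, 0.042, -0.024, 20], [-0.3, 15, -0.2, -0.06, 0.042, -0.024, 20], [-0.6, 15.4, 0.8, -0.061, 0.044, -0.026, 20], [-1.1, 15.4, 1.7, -0.062, 0.044, -0.025, 20]]]'

```text
time_s: 13.3
ee_pos: [0.5847, 0.1413, 0.1857]
eef_rot: [-2.87, 1.164, 0.819]
force: [0.8, -0.8, -3.3]
grip_width: 0.0376
```

Request:
play_rows --deltas '[[[-1.6, 15.3, 2.5, -0.062, 0.045, -0.026, 20], [-2.1, 14.9, 3.4, -0.061, 0.044, -0.025, 20], [-2.6, 14.2, 4.1, -0.059, 0.042, -0.025, 20], [-3, 13.4, 4.6, -0.058, 0.041, -0.024, 20], [-3.3, 12.3, 5, -0.054, 0.039, -0.022, 20], [-3.5, 11.2, 5.1, -0.051, 0.037, -0.021, 20], [-3.6, 9.8, 5, -0.046, 0.033, -0.019, 20], [-3.6, 8.5, 4.8, -0.041, 0.029, -0.017, 20], [-3.2, 7, 4.3, -0.035, 0.025, -0.015, 20], [-2.8, 5.5, 3.6, -0.029, 0.021, -0.012, 20]]]'

```text
time_s: 14.3
ee_pos: [0.6302, 0.0252, 0.1763]
eef_rot: [-3.141, 0.785, 1.092]
force: [-0.2, -0.5, -2.7]
grip_width: 0.0376
```

Request:
play_rows --deltas '[[[0, 0, 0, 0, 0, 0, 20], [0, 0, 0, 0, 0, 0, 20]]]'

```text
time_s: 14.5
ee_pos: [0.63, 0.0259, 0.1761]
eef_rot: [-3.14, 0.787, 1.091]
force: [-0.3, -0.6, -3.0]
grip_width: 0.038
```

```bash
python3 - <<'E'
from h import *
st();snap('side','s7.png');snap('scene','c7.png');snap('wrist','w7.png');crop('s7.png','s7c.png',260,170,440,350,4);crop('c7.png','c7c.png',120,120,280,260,5)
E
```

```text
t 14.5 p [0.63   0.0259 0.1761] x [ 0.326  0.627 -0.708] y [ 0.887 -0.462 -0.001] yawy -0.481 q [-0.3246, 0.4343, 1.6044, 0.875, 1.1413, -0.2437] F [-0.3 -0.6 -3. ] w 0.038
```

View pics/s7c.png

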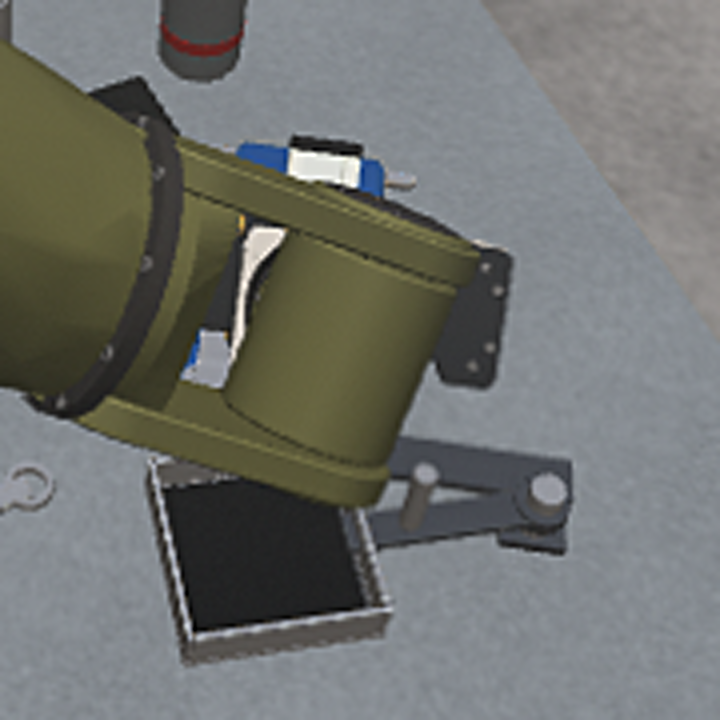

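View pics/c7c.png

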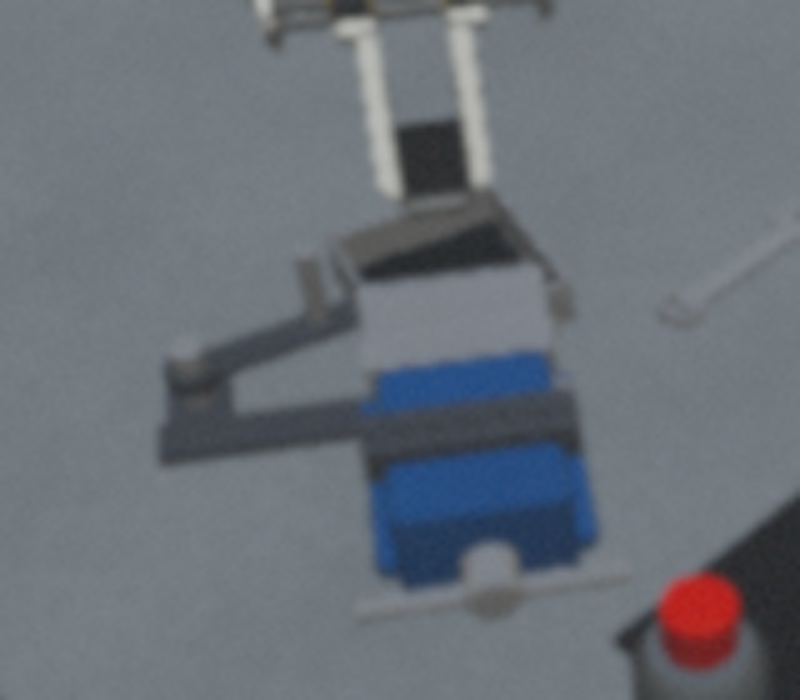

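View pics/w7.png

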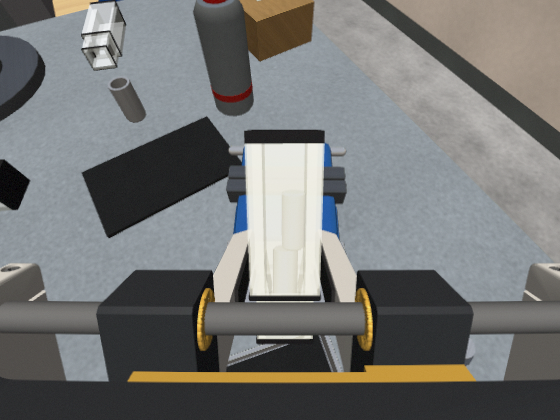

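Request:
play_rows --deltas '[[[7, 0, 7, 0, 0, 0, 20], [14.1, 0, 14.1, 0, 0, 0, 20], [14.8, 0, 14.8, 0, 0, 0, 20], [-7, 0, -7, 0, 0, 0, 20]]]'

```text
time_s: 15.05
ee_pos: [0.629, 0.0264, 0.1319]
eef_rot: [-3.133, 0.787, 1.097]
force: [0.5, -0.1, -3.4]
grip_width: 0.0375
```

```bash
python3 - <<'E'
from h import *
st();snap('scene','c8.png');snap('wrist','w8.png');crop('w8.png','w8c.png',200,120,370,360,3);crop('c8.png','c8c.png',120,120,280,260,5)
E
```

```text
t 15.05 p [0.629  0.0264 0.1319] x [ 0.322  0.628 -0.708] y [ 0.887 -0.462 -0.006] yawy -0.48 q [-0.3244, 0.4935, 1.6341, 0.9076, 1.0887, -0.3174] F [ 0.5 -0.1 -3.4] w 0.0375
```

View pics/w8c.png

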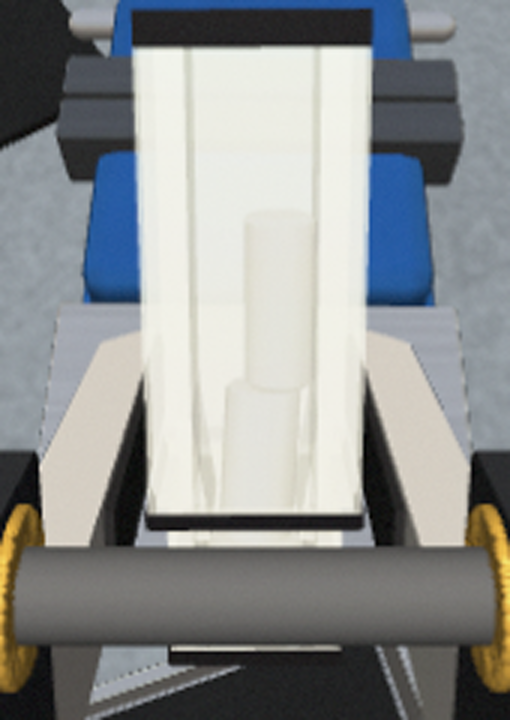

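View pics/c8c.png

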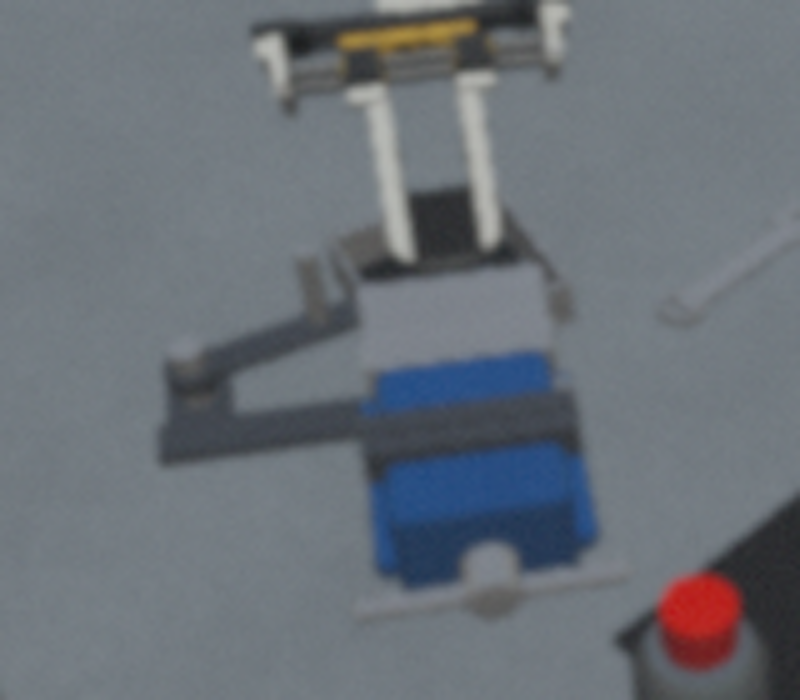

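Request:
play_rows --deltas '[[[-5, 0, -5, 0, 0, 0, 20], [-10, 0, -10, 0, 0, 0, 20], [-7, 0, -7, 0, 0, 0, 20], [-3, 0, -3, 0, 0, 0, 20], [0, 0, 0, 0, 0, 0, 20], [0, 0, 0, 0, 0, 0, 20]]]'

```text
time_s: 15.75
ee_pos: [0.6301, 0.0259, 0.1703]
eef_rot: [-3.14, 0.786, 1.092]
force: [0.9, -0.9, -2.5]
grip_width: 0.0375
```

```bash
python3 - <<'E'
from h import *
st();print(tap(0)[0]);snap('wrist','w9.png');crop('w9.png','w9c.png',200,120,370,360,3)
E
```

```text
t 15.75 p [0.6301 0.0259 0.1703] x [ 0.326  0.627 -0.707] y [ 0.887 -0.462 -0.001] yawy -0.48 q [-0.3249, 0.442, 1.6087, 0.8798, 1.1343, -0.2549] F [ 0.9 -0.9 -2.5] w 0.0375
[0.63028473 0.025953   0.12676955]
```

View pics/w9c.png

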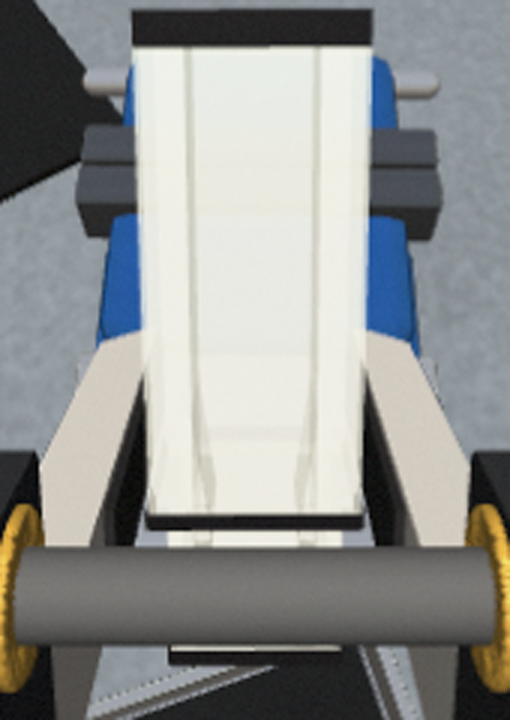

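```bash
python3 - <<'E'
from h import *
snap('scene','c9.png');snap('side','s9.png');crop('c9.png','c9c.png',140,130,260,220,6);crop('s9.png','s9c.png',280,260,400,350,6)
E
```

```text
(no output)
```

View pics/c9c.png

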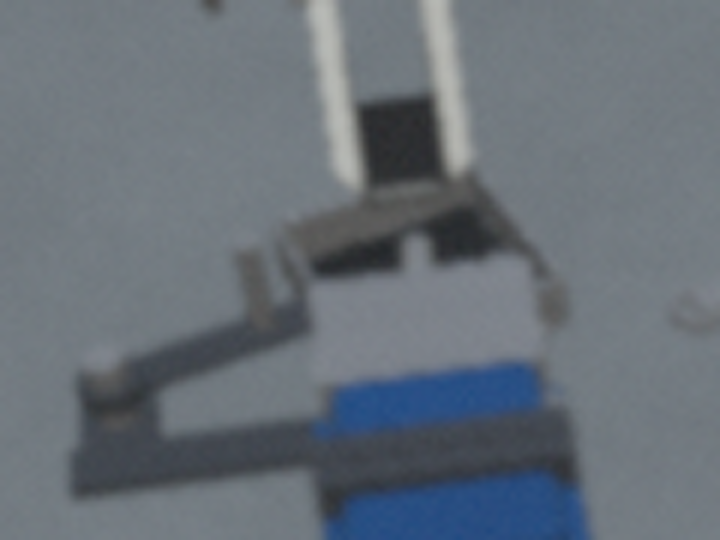

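View pics/s9c.png

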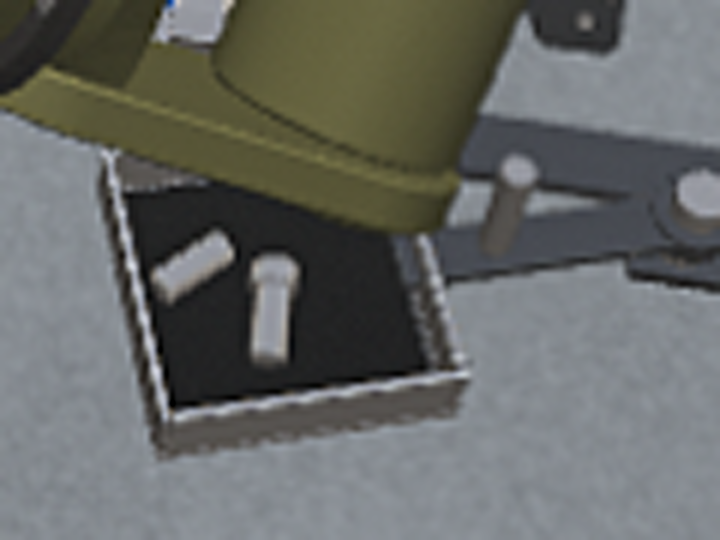

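```bash
python3 - <<'E'
from h import *
pl=np.array([.545,.262,.16]);R0=down(-1.50)
rows(pl,R0,20,20)
E
```

```text
end [0.545 0.262 0.16 ] [[0.0, 0.071, -0.997], [0.0, -0.997, -0.071], [-1.0, -0.0, -0.0]]
[[[3.7,-5.3,-3.2,0.028,-0.02,0.011,20],[4.3,-6.7,-3.9,0.034,-0.026,0.015,20],[4.9,-8,-4.5,0.04,-0.029,0.016,20],[5.2,-9.4,-4.7,0.045,-0.033,0.019,20],[5.3,-10.5,-5,0.049,-0.037,0.021,20],[5.3,-11.8,-4.9,0.053,-0.039,0.022,20],[5.1,-12.7,-4.8,0.056,-0.041,0.023,20],[4.8,-13.6,-4.4,0.058,-0.043,0.024,20],[4.4,-14.4,-3.9,0.059,-0.044,0.025,20],[3.9,-14.8,-3.3,0.06,-0.045,0.025,20]]]
[[[3.4,-15.1,-2.5,0.06,-0.044,0.025,20],[2.9,-15.1,-1.7,0.06,-0.044,0.024,20],[2.5,-14.8,-1,0.058,-0.043,0.024,20],[1.9,-14.4,-0.1,0.056,-0.041,0.024,20],[1.6,-13.7,0.6,0.052,-0.039,0.022,20],[1.2,-12.8,1.1,0.05,-0.037,0.02,20],[0.9,-11.5,1.6,0.045,-0.033,0.019,20],[0.6,-10.2,1.8,0.04,-0.03,0.017,20],[0.5,-8.7,1.9,0.034,-0.025,0.014,20],[0.3,-7,1.8,0.027,-0.02,0.011,20]]]
```

Request:
play_rows --deltas '[[[3.7, -5.3, -3.2, 0.028, -0.02, 0.011, 20], [4.3, -6.7, -3.9, 0.034, -0.026, 0.015, 20], [4.9, -8, -4.5, 0.04, -0.029, 0.016, 20], [5.2, -9.4, -4.7, 0.045, -0.033, 0.019, 20], [5.3, -10.5, -5, 0.049, -0.037, 0.021, 20], [5.3, -11.8, -4.9, 0.053, -0.039, 0.022, 20], [5.1, -12.7, -4.8, 0.056, -0.041, 0.023, 20], [4.8, -13.6, -4.4, 0.058, -0.043, 0.024, 20], [4.4, -14.4, -3.9, 0.059, -0.044, 0.025, 20], [3.9, -14.8, -3.3, 0.06, -0.045, 0.025, 20]]]'

```text
time_s: 16.9
ee_pos: [0.5873, 0.1445, 0.1652]
eef_rot: [-2.875, 1.168, 0.824]
force: [1.2, 0.1, -2.2]
grip_width: 0.0376
```

Request:
play_rows --deltas '[[[3.4, -15.1, -2.5, 0.06, -0.044, 0.025, 20], [2.9, -15.1, -1.7, 0.06, -0.044, 0.024, 20], [2.5, -14.8, -1, 0.058, -0.043, 0.024, 20], [1.9, -14.4, -0.1, 0.056, -0.041, 0.024, 20], [1.6, -13.7, 0.6, 0.052, -0.039, 0.022, 20], [1.2, -12.8, 1.1, 0.05, -0.037, 0.02, 20], [0.9, -11.5, 1.6, 0.045, -0.033, 0.019, 20], [0.6, -10.2, 1.8, 0.04, -0.03, 0.017, 20], [0.5, -8.7, 1.9, 0.034, -0.025, 0.014, 20], [0.3, -7, 1.8, 0.027, -0.02, 0.011, 20]]]'

```text
time_s: 17.9
ee_pos: [0.5447, 0.2626, 0.1598]
eef_rot: [0.536, 1.57, -2.536]
force: [-0.3, -0.3, -2.5]
grip_width: 0.0379
```

Request:
play_rows --deltas '[[[0, 0, 0, 0, 0, 0, 20], [0, 0, 0, 0, 0, 0, 20]]]'

```text
time_s: 18.1
ee_pos: [0.545, 0.2619, 0.16]
eef_rot: [-2.897, 1.57, 0.316]
force: [0.7, -0.1, -2.2]
grip_width: 0.0377
```

```bash
python3 - <<'E'
from h import *
st();snap('side','s10.png');crop('s10.png','s10c.png',210,110,410,350,3);snap('scene','c10.png');crop('c10.png','c10c.png',140,130,340,290,4)
E
```

```text
t 18.1 p [0.545  0.2619 0.16  ] x [ 0.001  0.    -1.   ] y [ 0.072 -0.997 -0.   ] yawy -1.499 q [0.3874, 0.4586, 1.4113, -0.0001, 1.2708, 1.886] F [ 0.7 -0.1 -2.2] w 0.0377
```

View pics/s10c.png

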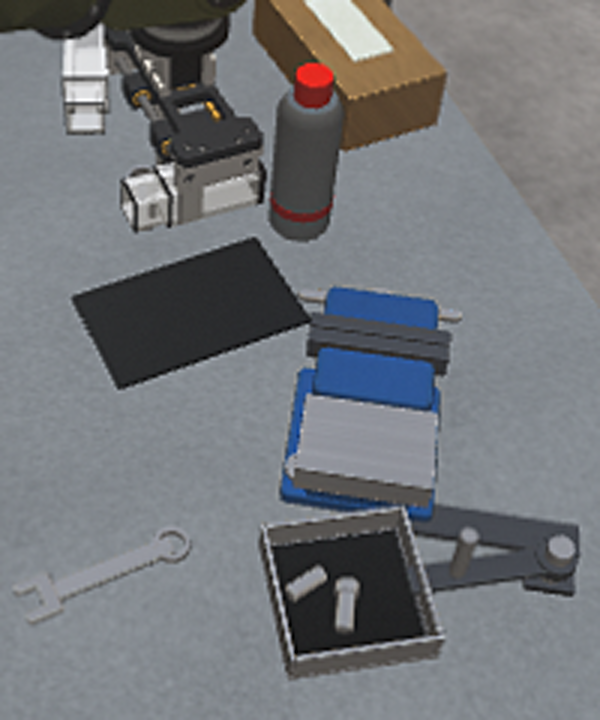

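View pics/c10c.png

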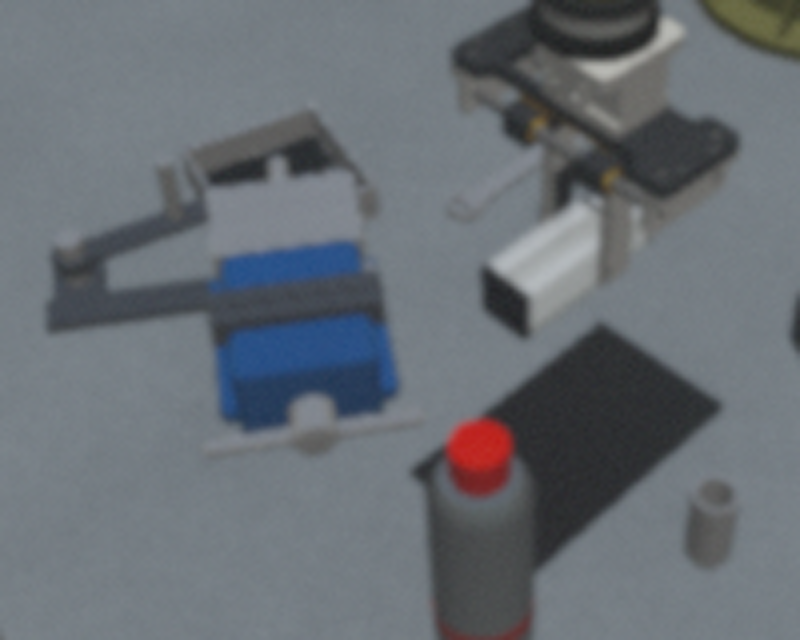

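Request:
play_rows --deltas '[[[10, 0, 0, 0, 0, 0, 20], [18, 0, 0, 0, 0, 0, 20], [22, 0, 0, 0, 0, 0, 20], [25, 0, 0, 0, 0, 0, 20], [25, 0, 0, 0, 0, 0, 20], [20, 0, 0, 0, 0, 0, 20], [13, 0, 0, 0, 0, 0, 20], [6, 0, 0, 0, 0, 0, 20], [3, 0, 0, 0, 0, 0, 20], [2, 0, 0, 0, 0, 0, 20]]]'

```text
time_s: 19.2
ee_pos: [0.5456, 0.2621, 0.0169]
eef_rot: [-2.987, 1.569, 0.226]
force: [0.1, -0.4, -2.6]
grip_width: 0.0376
```

```bash
python3 - <<'E'
from h import *
st();snap('side','s11.png');crop('s11.png','s11c.png',210,160,330,260,6)
E
```

```text
t 19.2 p [0.5456 0.2621 0.0169] x [ 0.002  0.    -1.   ] y [ 0.071 -0.997 -0.   ] yawy -1.5 q [0.3875, 0.629, 1.5139, -0.0004, 0.9966, 1.8873] F [ 0.1 -0.4 -2.6] w 0.0376
```

View pics/s11c.png

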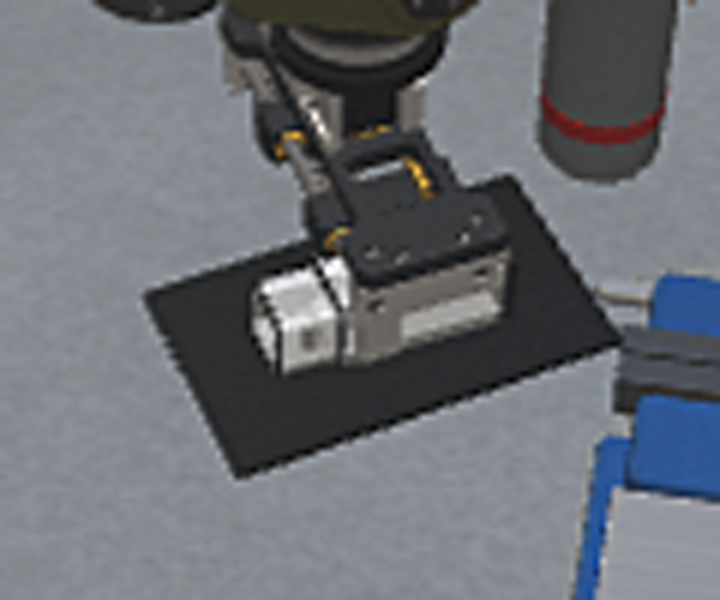

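Request:
play_rows --deltas '[[[1.5, 0, 0, 0, 0, 0, 20], [1, 0, 0, 0, 0, 0, 20], [0, 0, 0, 0, 0, 0, 20]]]'

```text
time_s: 19.55
ee_pos: [0.5453, 0.262, 0.014]
eef_rot: [-3.103, 1.569, 0.109]
force: [-0.2, -0.1, -2.4]
grip_width: 0.038
```

Request:
play_rows --deltas '[[[1, 0, 0, 0, 0, 0, 20], [0, 0, 0, 0, 0, 0, 20]]]'

```text
time_s: 19.75
ee_pos: [0.5452, 0.262, 0.0128]
eef_rot: [3.084, 1.57, 0.014]
force: [-0.9, -0.2, -1.5]
grip_width: 0.0375
```

Request:
play_rows --deltas '[[[1, 0, 0, 0, 0, 0, 20], [0, 0, 0, 0, 0, 0, 20], [0, 0, 0, 0, 0, 0, 20], [0, 0, 0, 0, 0, 0, 20]]]' --grip_force 3

```text
time_s: 20.15
ee_pos: [0.5453, 0.262, 0.0119]
eef_rot: [3.117, 1.57, 0.047]
force: [-0.6, 0.1, -1.4]
grip_width: 0.0382
```

Request:
play_rows --deltas '[[[0, 0, 0, 0, 0, 0, 40], [0, 0, 0, 0, 0, 0, 45], [0, 0, 0, 0, 0, 0, 55], [0, 0, 0, 0, 0, 0, 70], [0, 0, 0, 0, 0, 0, 70], [-10, 0, 0, 0, 0, 0, 70], [-20, 0, 0, 0, 0, 0, 70], [-30, 0, 0, 0, 0, 0, 70], [-40, 0, 0, 0, 0, 0, 70], [-40, 0, 0, 0, 0, 0, 70]]]'

```text
time_s: 21.15
ee_pos: [0.5449, 0.2619, 0.154]
eef_rot: [3.12, 1.57, 0.049]
force: [0.5, -0.5, -0.2]
grip_width: 0.0696
```

Request:
play_rows --deltas '[[[-20, 0, 0, 0, 0, 0, 70], [0, 0, 0, 0, 0, 0, 70], [0, 0, 0, 0, 0, 0, 70]]]'

```text
time_s: 21.45
ee_pos: [0.5449, 0.2619, 0.1717]
eef_rot: [-3.128, 1.57, 0.084]
force: [0.1, -0.8, 0.1]
grip_width: 0.0702
```

```bash
python3 - <<'E'
from h import *
st();snap('side','s12.png');crop('s12.png','s12c.png',210,110,410,350,3);snap('wrist','w12.png');crop('w12.png','w12c.png',205,70,345,265,4);crop('s12.png','s12d.png',225,170,325,245,8)
E
```

```text
t 21.45 p [0.5449 0.2619 0.1717] x [ 0.001  0.    -1.   ] y [ 0.071 -0.997 -0.   ] yawy -1.5 q [0.3877, 0.448, 1.3985, -0.0003, 1.2941, 1.8874] F [ 0.1 -0.8  0.1] w 0.0702
```

View pics/s12c.png

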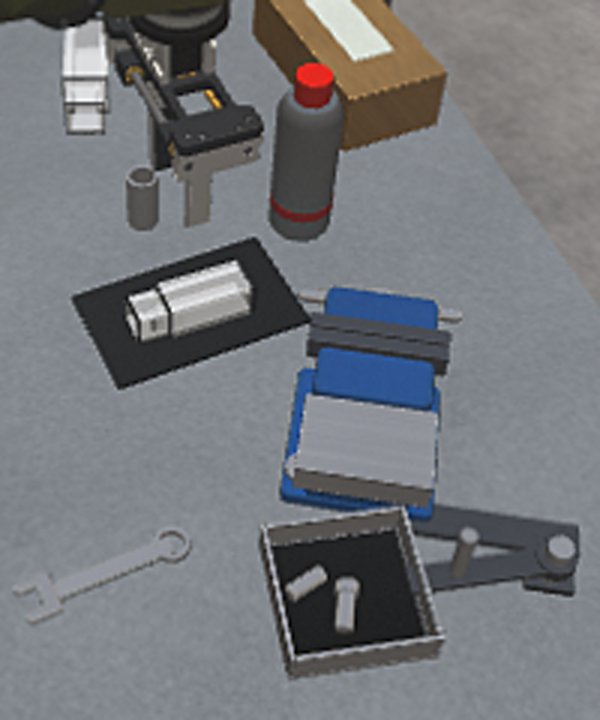

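View pics/w12.png

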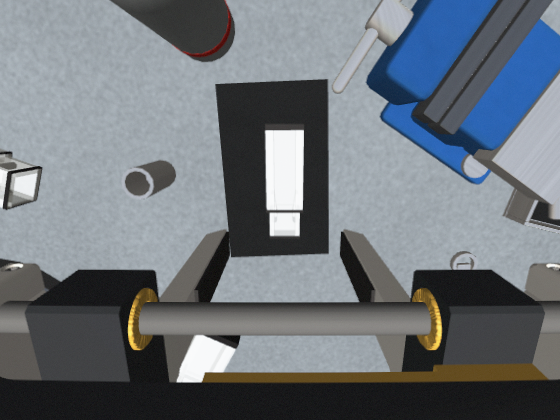

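View pics/s12d.png

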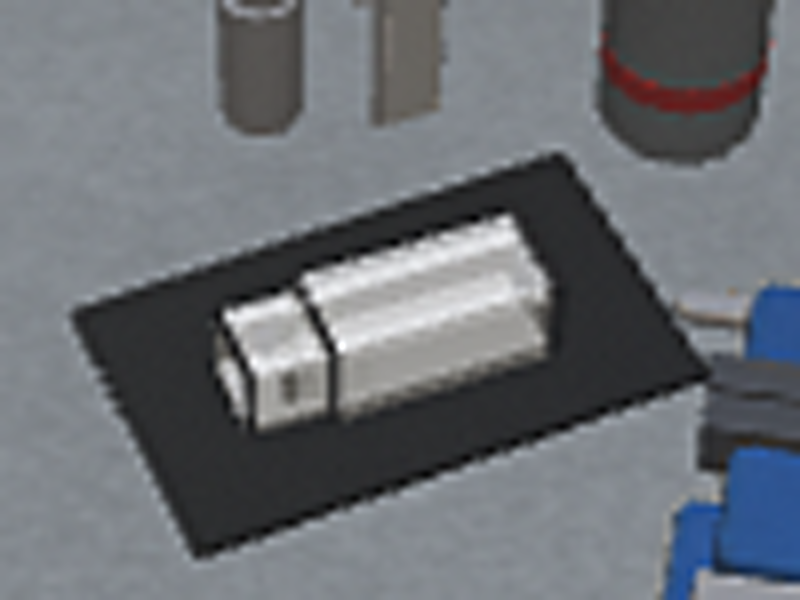

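The bottle lies flat and empty on its pad at (270,215) in the side view. Both parts are in the tray, which has not moved. The socket, can and wrench are where they were, and the gripper is clear.

```bash
python3 - <<'E'
from h import *
c=load('s12.png')
t=np.array([atz(c,210+x/3,110+y/3,.046) for x,y in ((262,525),(406,509),(443,637),(290,659))]);m=t.mean(0)[:2]
print(np.arctan2(*(m-[.753,-.093])[::-1])-2.977, m)
print([atz(c,210+x/3,110+y/3,.022)[:2]-m for x,y in((306,583),(346,605))])
hand_in()
E
```

```text
0.00829568534559133 [ 0.5813224  -0.06594666]
[array([-0.02728675,  0.01978492]), array([-0.00418976, -0.00810185])]
the job is handed in; nothing more can be done
```

The job is done and handed in at about 21.5 s of the 64 s limit; no verdict was reported.

- **Tray:** I swung it in by its handle. After the bottle was set down, the side picture put the arm about 0.01 rad from centred.
- **Bottle:** I took the small bottle from the pad (body measured 38 mm wide), tipped it 45° mouth-down and gave it one sharp tap on the anvil edge. Both parts dropped out.
- **Last checks, from pictures:** The roller lies about 34 mm and the pin about 9 mm from the tray's centre, both well inside its walls. The empty bottle lies flat near the middle of the pad. The can, socket and wrench look unmoved, and the gripper is clear of everything.
- **Not confirmed:** I did not see the tap force itself, because the force is only read at the end of a move. The evidence for contact is that the bottle slipped about 3 mm in the grip while the pin was still inside but shifted.

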